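# Unlock the sample tray by feel and draw it out

## Robot

A 6-joint arm with a two-finger parallel gripper is mounted at the origin on a cart in front of the work surface, level with it; the furniture and walls round the work are solid. World frame = base frame: x ahead of the robot, y to its left, z up, the work surface at z = 0. Lengths are in mm, angles in rad, forces in N, time in s.
With the tool pointing down it reaches from about 350 to 975 mm from the base axis. Payload 7.1 kg.
Tool frame: the origin (TCP) lies midway between the tips of the shut fingers; the grasp point (between the pads) lies 19 mm behind it; z points along the fingers, y is the line along which they close (so a half turn about z gives the same grasp; the last joint's range is limited). The gripper opens to 88 mm and grips with 3 to 60 N. Pads are 20 mm wide; open, the fingers measure 115 mm over their backs; the gripper's body (75 mm by 178 mm) begins 61 mm behind the grasp point.
Start: joints at [1.103, 0.423, 1.63, -0, 1.089, -0.019], TCP at [271.145, 563.103, 187.175] pointing down, gripper open.
Joint ranges: [-3, 3], [-0.9, 2.11], [0.09, 2.58], [-1.31, 4.45], [0.11, 2.69], [-2.54, 2.54]. Speed limits (rad/s): [2.39, 2.39, 3.01, 3.14, 3.14, 3.14].

## Interface

Orientations are given as a rotation vector (axis times angle).
In Python, from workcell import ctrl gives the robot as it stands. The module is installed in compiled form; this text tells all that it offers.
- The arm moves only by the tool servo_tool, never from a script. Its argument "increments" is a list of rows, each a list of 7 numbers: the shift along the world's x, y, z in cm, then the turn, a rotation vector about the world's x, y, z in degrees, then the opening, from -1 (shut) to 1 (fully open). A call has 1 to 20 rows; each row is the pose to reach, as a shift and turn from the pose commanded when the call began; what a row does not reach only later rows make up. A row lasts 1/12 s, in which the tool goes at most 41.7 mm and 7.16 degrees, less where a joint would pass 70% of its speed; a pose out of reach is approached as far as the arm can. A call with a gripper value outside its range is refused whole. The fingers move at their own pace and stop on an object; the grip force is fixed at half the most. Time passes only in rows, so rows that repeat a pose let the fingers close. It gives the time, the measured TCP pose, the force, the opening and the grip force at its end, in the units of the state.
- ctrl.get_obs(): the state, without advancing time (a new reading comes with each control period).
- ctrl.get_image(name): name is "scene" or "top" or "wrist"; returns a dict with "image" (420x560x3 uint8, red, green, blue), "fx", "fy", "cx", "cy" (pixels), "extrinsics" (4x4, takes a point from camera to world coordinates); the wrist camera has in their place "tool_from_camera" (4x4, takes a point from camera to tool coordinates, whose origin is the TCP and whose axes are the flange's). Camera axes: x right, y up, looking along -z (the intrinsics and any distortion apply to the point x, -y, -z); pixel columns grow to the right and rows downward; lengths in mm; the calibration is good to about 2 mm. A picture is of the moment at which its call begins: read the wrist's pose just before it. There is no depth.
- ctrl.close_job(): hands the job in; it is judged then, once.
The state is a dict: "t": time; "qpos": joint angles; "qvel": joint speeds; "joint_torque": joint torques, N m; "ee_pos": TCP position; "orientation": TCP orientation; "ft_force": force on the tool from outside, world axes, zero at the start; "moment": the same for the moment, N m; "width": finger opening in mm; "grasp_force": force on a finger pad.
Only numpy, scipy, OpenCV 4.12 (cv2) and the standard library are available. Lean on these libraries where they do the work, as an engineer would, in place of code of your own. Each camera call takes 0.05 s, during which the arm holds its last target. There are 200 camera calls.

## Task

Open the sample tray: each of the two red push-lock buttons on top of the grey unit can hold it, and at least one of them is locked, though both look the same. Find out by feel which are locked, click those so that both are free, then draw the tray out by its handle as far as it goes and let go. Be gentle: do not ram the buttons against their stops or haul on a locked tray, and leave the jar, the dropper bottle and the small box beside it where they stand.

Things in the scene. Friction and masses are not known exactly. Their poses are not given: they have to be found in the camera images.
- cabinet_unit: grey bench unit 150 (x) x 200 (y) x 56 (z) mm, fixed; its front (-x) is closed by the blue tray front. Origin: centre of its underside; x from front to back, z up. Each button clicks alternately: pressed right down and let up, locked becomes free and free becomes locked. Locked or free, it springs back to the same height, so its looks tell nothing. At least one starts locked.
- cap_left: left red round button, 28 mm across, pressed straight down. Origin: centre of its top face, 80 mm above the worktop (24 mm above the unit) at rest, 50 mm to +y of the unit's centre. FREE: resists with about 4 N in the first 2 mm, growing to 8 N. LOCKED: sinks about 8.5 mm with under 1.5 N, then meets about 6 N, growing to 8 N.
- cap_right: right red button, same as the left, 50 mm to -y of the unit's centre, its state its own. Both buttons: to click, press down to the stop, felt as a steep rise of force above 9 N at about 14 mm of travel, then let it come up; a press of less than 13 mm may change nothing. Over 25 N damages the button.
- tray (a joint): how far the tray is drawn out, m: 0 shut, 0.09 fully out at its stop. It slides along the unit's -x with about 1.2 N of friction and stays where it is left. While either button is locked it moves only about 2 mm and then stops dead.
- handle (a point): middle of the tray's handle: a level round black bar, diameter 10 mm, 68 mm long along the unit's y, 36 mm above the worktop and 44 mm in front of the tray front (39 mm clear gap behind the bar); it moves with the tray. The bar can be pinched from above with the fingers closing along the unit's x, or hooked from behind.
- strike_bar: steel cross bar of the tray, 8 x 174 x 7 mm, inside the unit, which the bolt of a locked button holds back. Origin: its centre. More than 15 N of it against a bolt damages the lock.
- jar_salt: white-capped plastic jar, 54 mm across, 73 mm tall, standing to the left of the unit; leave alone. Origin: centre of its underside.
- dropper_amber: amber dropper bottle with black tip, 33 mm across, 101 mm tall, standing to the right of the unit; leave alone. Origin: centre of its underside.
- indicator_box: flat pale cardboard box 42 x 85 x 24 mm in front of the unit, left of the tray's path; leave alone. Origin: centre of its underside.

How it is judged (in metres and radians):
At the end, for the whole second after the job is handed in: the tray is drawn out at least 78 mm of its 90 mm and stands still, let go (value of joint tray above 0.078 m and velocity of joint tray below 0.01 m/s and contact force between the fingers and tray below 0.1 N); the robot touches nothing.
It fails at once if a button is pressed with more than 30 N (contact force between any of the fingers, the arm and cap_left above 30 N or contact force between any of the fingers, the arm and cap_right above 30 N).
It fails at once if the locked tray is hauled against a bolt with more than 20 N (contact force between strike_bar and anything else above 20 N).
It fails at once if the jar, dropper bottle or small box is moved more than 20 mm or tipped (distance of any of jar_salt, dropper_amber, indicator_box from where it was at the start of the episode above 0.02 m or angle between any of jar_salt, dropper_amber's own z axis and vertical above 0.4 rad).
It also fails if it takes over 58 s, if anything falls off the work surface, if the arm or the gripper's body presses on something with over 40 N, if the wrist force passes 120 N, or if a joint passes its speed limit or range.

## Working session

There is one attempt and no reset: what is moved stays moved. The work goes in short steps, Python scripts to look and compute and a tool call to move; the robot and the scene stay as the last step left them, time stands still between calls to the robot, and variables do not carry over. Pictures are saved under pics/ and viewed, at most 10 in all, crops included, and the job is handed in when it is done.

Besides the shell and the picture viewer there is one more tool, called after "Request:" as name(argument=value, ...), one argument or row to a line, values as JSON. servo_tool: Moves the arm, as the interface text tells. Its arguments: {"type":"object","properties":{"increments":{"type":"array","items":{"type":"array","items":{"type":"number"}}}},"required":["increments"]}

```bash
mkdir -p pics; python3 - <<'E'
from workcell import ctrl
import cv2
o=ctrl.get_obs();print(o)
for n in("scene","top"):
    d=ctrl.get_image(n);cv2.imwrite(f"pics/{n}0.png",d["image"][:,:,::-1]);print(n,[d[k] for k in("fx","fy","cx","cy")],d["extrinsics"],[k for k in d])
E
```

```text
{'t': 0.0, 'qpos': array([ 1.10298279e+00,  4.23834141e-01,  1.63066852e+00, -3.73455186e-05,
        1.08861119e+00, -1.89827085e-02]), 'qvel': array([ 0.00039239, -0.00047633, -0.00027195,  0.00026478,  0.00126287,
       -0.00071637]), 'joint_torque': array([ 6.49032645e-04, -5.44622576e+01, -2.73671544e+01,  6.43804134e-02,
        2.25727097e-02, -1.06250295e-04]), 'ee_pos': array([270.90038642, 562.56885255, 186.41436676]), 'orientation': array([-6.99017756e-01, -3.06249432e+00,  2.33133483e-03]), 'ft_force': array([0.80141452, 0.32769597, 0.13672503]), 'moment': array([ 0.0103444 , -0.02987699, -0.00011283]), 'grasp_force': 0.0, 'width': 87.84330726774553}
scene [416.0606301550146, 416.0606301550146, 282.8570316514055, 213.79617683234167] [[ 7.23950804e-01  5.13549648e-01 -4.60610456e-01  1.70773313e+02]
 [-6.89684707e-01  5.24117669e-01 -4.99635541e-01 -4.55590505e+02]
 [-1.51735778e-02  6.79387539e-01  7.33622747e-01  8.14488739e+02]
 [ 0.00000000e+00  0.00000000e+00  0.00000000e+00  1.00000000e+00]] ['image', 'fx', 'fy', 'cx', 'cy', 'extrinsics']
top [471.3164170799701, 471.3164170799701, 283.4586749623549, 208.59370996318634] [[ 1.30972733e-02  9.86416057e-01 -1.63743165e-01  4.86526191e+02]
 [-9.99656312e-01  9.19798213e-03 -2.45490225e-02  2.35102916e+01]
 [-2.27094433e-02  1.64008414e-01  9.86197506e-01  1.03660216e+03]
 [ 0.00000000e+00  0.00000000e+00  0.00000000e+00  1.00000000e+00]] ['image', 'fx', 'fy', 'cx', 'cy', 'extrinsics']
```

View pics/top0.png

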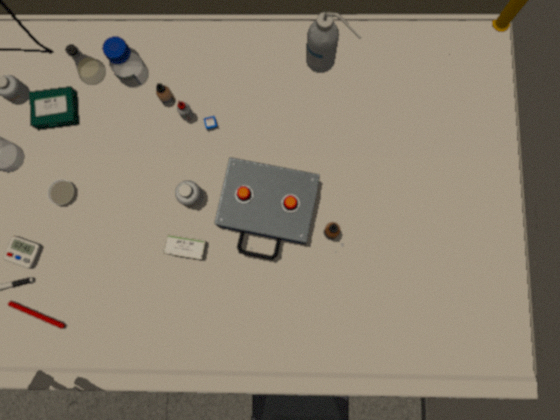

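View pics/scene0.png

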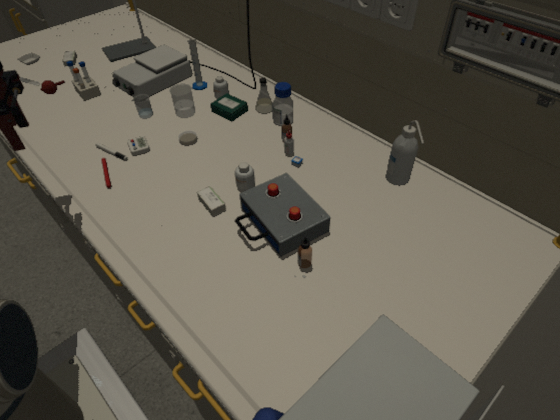

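The top view shows the unit at about (268,200), the red caps at (244,193) and (290,202), and the black handle bar at about (259,257). The jar is at (188,193), the box at (186,247) and the dropper at (333,230). The scene view agrees.

```bash
cat > h.py <<'E'
import numpy as np,cv2
from workcell import ctrl
def ray(d,uv,z):
    E=d["extrinsics"];v=E[:3,:3]@np.array([(uv[0]-d["cx"])/d["fx"],-(uv[1]-d["cy"])/d["fy"],-1]);o=E[:3,3]
    return o+v*(z-o[2])/v[2]
def blobs(m,lo=20):
    n,l,s,c=cv2.connectedComponentsWithStats(m.astype(np.uint8))
    return [(c[i],s[i]) for i in range(1,n) if s[i][4]>=lo]
E
python3 - <<'E'
from h import *
for n,box in(("top",(220,150,330,270)),("scene",(230,170,330,250))):
    d=ctrl.get_image(n);im=d["image"].astype(int);r,g,b=im[...,0],im[...,1],im[...,2]
    roi=np.zeros(r.shape,bool);roi[box[1]:box[3],box[0]:box[2]]=1
    caps=[c for c,s in blobs(roi&(r>110)&(r>2*g)&(r>2*b))];print(n,caps)
    P=[ray(d,c,79) for c in caps];print(P,np.linalg.norm(P[0]-P[1]))
    if n=="top":
        m=roi&(im.max(2)<45);m[:228]=0
        for c,s in blobs(m):
            print(c,s)
        ys,xs=np.nonzero(m); rect=cv2.minAreaRect(np.c_[xs,ys].astype(np.float32));print(rect)
        for p in cv2.boxPoints(rect):print(p,ray(d,p,36))
        for nm,uv,z in(("jar",(188,188),73),("drop",(332,230),50),("box",(186,247),24)):print(nm,ray(d,uv,z))
    # unit yaw and handle from the caps
    L,R=P if P[0][1]>P[1][1] else P[::-1]
    y=(L-R)/np.linalg.norm(L-R);x=np.array([y[1],-y[0],0]);c=(L+R)/2
    print("yaw",np.degrees(np.arctan2(-y[0],y[1])),"c",c)
    print("handle by offset",c-x*(75+44))
E
```

```text
top [array([242.65432099, 192.20987654]), array([289.78888889, 201.7       ])]
[array([679.21398877, 132.54174362,  79.        ]), array([660.07027411,  34.46438981,  79.        ])] 99.92821995121352
[260.73668639 245.15384615] [229 228  76  32 338]
((279.0, 243.5), (31.0, 100.0), 90.0)
[229. 228.] [609.4025421  164.63606263  36.        ]
[329. 228.] [611.60170813 -49.30915201  36.        ]
[329. 259.] [545.72443449 -49.13003011  36.        ]
[229. 259.] [543.23190192 162.51070991  36.        ]
jar [688.44782249 248.40040247  73.        ]
drop [605.68386648 -54.57139027  50.        ]
box [568.61861266 258.12781139  24.        ]
yaw -11.044693775557691 c [669.64213144  83.50306671  79.        ]
handle by offset [552.84624425 106.30045114  79.        ]
scene [array([272.45833333, 186.625     ]), array([294.10344828, 209.96551724])]
[array([679.04018527, 132.80099159,  79.        ]), array([660.81860353,  35.37524093,  79.        ])] 99.11509941814592
yaw -10.593663388214642 c [669.9293944   84.08811626  79.        ]
handle by offset [552.95766763 105.96539066  79.        ]
```

Request:
servo_tool(
  increments=[
    [10, -10, 0, 0, 0, -20, -1],
    [20, -20, 0, 0, 0, -40, -1],
    [20, -20, 0, 0, 0, -40, -1],
    [20, -20, 0, 0, 0, -40, -1],
    [20, -20, 0, 0, 0, -40, -1],
    [20, -20, 0, 0, 0, -40, -1],
    [40.8, -43, -3.6, 0, 0, -75.3, -1],
    [40.8, -43, -3.6, 0, 0, -75.3, -1],
    [40.8, -43, -3.6, 0, 0, -75.3, -1],
    [40.8, -43, -3.6, 0, 0, -75.3, -1],
    [40.8, -43, -3.6, 0, 0, -75.3, -1],
    [40.8, -43, -3.6, 0, 0, -75.3, -1],
    [40.8, -43, -3.6, 0, 0, -75.3, -1],
    [40.8, -43, -3.6, 0, 0, -75.3, -1],
    [40.8, -43, -3.6, 0, 0, -75.3, -1],
    [40.8, -43, -3.6, 0, 0, -75.3, -1],
    [40.8, -43, -3.6, 0, 0, -75.3, -1],
    [40.8, -43, -3.6, 0, 0, -75.3, -1],
  ],
)

```text
t: 1.7
ee_pos: [678.1, 134.2, 151.0]
orientation: [-2.423, -1.998, 0.001]
ft_force: [-0.4, -0.5, -0.4]
width: 0.5
grasp_force: 0.0
```

```bash
python3 - <<'E'
from h import *
from scipy.spatial.transform import Rotation as Ro
o=ctrl.get_obs();d=ctrl.get_image("wrist");print({k:o[k] for k in("t","ee_pos","orientation","ft_force","width","qpos")})
R=Ro.from_rotvec(o["orientation"]).as_matrix();print(R)
T=np.eye(4);T[:3,:3]=R;T[:3,3]=o["ee_pos"];d["extrinsics"]=T@d["tool_from_camera"]
im=d["image"].astype(int);r,g,b=im[...,0],im[...,1],im[...,2]
cv2.imwrite("pics/w1.png",im[:,:,::-1].astype(np.uint8))
for c,s in blobs((r>90)&(r>2*g)&(r>2*b),60):print(c,s,ray(d,c,79))
E
```

```text
{'t': 1.7, 'ee_pos': array([678.06025217, 134.16137513, 151.02231766]), 'orientation': array([-2.42300007e+00, -1.99835429e+00,  1.05610579e-03]), 'ft_force': array([-0.37254302, -0.46476358, -0.42519676]), 'width': 0.5357143117222934, 'qpos': array([1.77920705e-01, 5.57874041e-01, 1.49622121e+00, 4.51354125e-04,
       1.08849334e+00, 3.69212318e-01])}
[[ 1.90332833e-01  9.81719058e-01 -1.05094853e-03]
 [ 9.81719620e-01 -1.90332709e-01  2.17297503e-04]
 [ 1.32952188e-05 -1.07309564e-03 -9.99999424e-01]]
[286.8494382  199.49213483] [270 188  35  28 445] [679.74398492 140.23863772  79.        ]
```

View pics/w1.png

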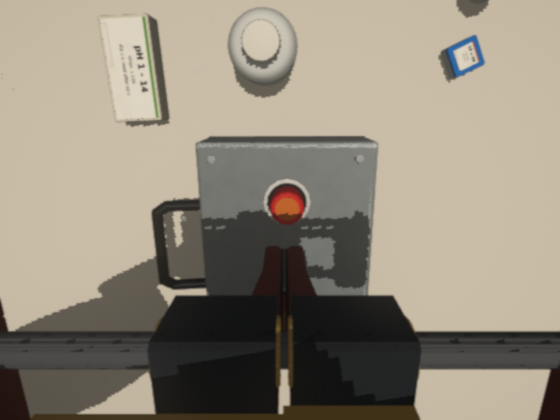

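The wrist view shows the left cap at about (287,203), under the fingers' line, with the handle at (180,243). The position agrees to within a few mm, so I'll probe the left button.

Request:
servo_tool(
  increments=[
    [0, 0, -2, 0, 0, 0, -1],
    [0, 0, -4, 0, 0, 0, -1],
    [0, 0, -5.5, 0, 0, 0, -1],
    [0, 0, -6.4, 0, 0, 0, -1],
    [0, 0, -6.7, 0, 0, 0, -1],
    [0, 0, -6.8, 0, 0, 0, -1],
    [0, 0, -6.8, 0, 0, 0, -1],
    [0, 0, -6.8, 0, 0, 0, -1],
  ],
)

```text
t: 2.42
ee_pos: [679.8, 133.5, 84.3]
orientation: [2.423, 1.998, 0.002]
ft_force: [0.0, 0.5, 0.5]
width: 0.1
grasp_force: 0.0
```

Request:
servo_tool(
  increments=[
    [0, 0, -0.2, 0, 0, 0, -1],
    [0, 0, -0.4, 0, 0, 0, -1],
    [0, 0, -0.6, 0, 0, 0, -1],
    [0, 0, -0.7, 0, 0, 0, -1],
    [0, 0, -0.7, 0, 0, 0, -1],
    [0, 0, -0.7, 0, 0, 0, -1],
  ],
)

```text
t: 2.92
ee_pos: [679.1, 133.0, 76.0]
orientation: [-2.424, -1.998, 0.0]
ft_force: [-0.4, 0.0, 0.3]
width: 0.6
grasp_force: 0.0
```

Request:
servo_tool(
  increments=[
    [0, 0, -0.1, 0, 0, 0, -1],
    [0, 0, -0.2, 0, 0, 0, -1],
    [0, 0, -0.25, 0, 0, 0, -1],
    [0, 0, -0.25, 0, 0, 0, -1],
    [0, 0, -0.25, 0, 0, 0, -1],
  ],
)

```text
t: 3.33
ee_pos: [679.1, 133.1, 73.6]
orientation: [-2.424, -1.998, 0.0]
ft_force: [-0.1, -0.1, -0.8]
width: 0.5
grasp_force: 0.0
```

Request:
servo_tool(
  increments=[
    [0, 0, -0.1, 0, 0, 0, -1],
    [0, 0, -0.2, 0, 0, 0, -1],
    [0, 0, -0.25, 0, 0, 0, -1],
    [0, 0, -0.25, 0, 0, 0, -1],
    [0, 0, -0.25, 0, 0, 0, -1],
  ],
)

```text
t: 3.75
ee_pos: [679.1, 133.1, 71.1]
orientation: [-2.424, -1.998, 0.0]
ft_force: [-0.4, -0.1, 0.2]
width: 0.4
grasp_force: 0.0
```

Request:
servo_tool(
  increments=[
    [0, 0, -0.1, 0, 0, 0, -1],
    [0, 0, -0.2, 0, 0, 0, -1],
    [0, 0, -0.2, 0, 0, 0, -1],
    [0, 0, -0.2, 0, 0, 0, -1],
  ],
)

```text
t: 4.08
ee_pos: [679.1, 133.1, 69.1]
orientation: [-2.424, -1.998, 0.0]
ft_force: [-0.9, 0.2, 0.1]
width: 0.3
grasp_force: 0.0
```

```bash
python3 - <<'E'
from h import *
d=ctrl.get_image("wrist");cv2.imwrite("pics/w2.png",d["image"][:,:,::-1])
d=ctrl.get_image("scene");cv2.imwrite("pics/s2.png",cv2.resize(d["image"][150:270,220:360,::-1],None,fx=4,fy=4,interpolation=cv2.INTER_CUBIC))
print([ctrl.get_obs()["ft_force"]])
E
```

```text
[array([0.22304545, 1.01566149, 0.37878089])]
```

View pics/w2.png

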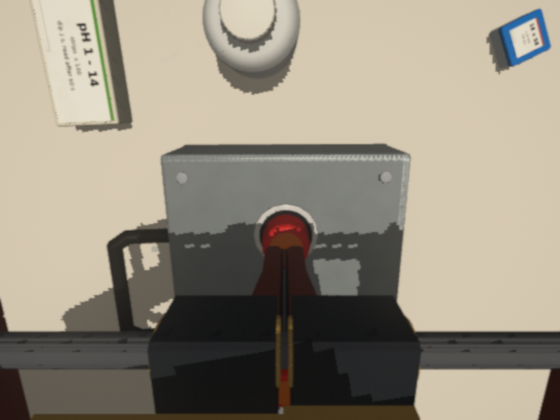

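View pics/s2.png

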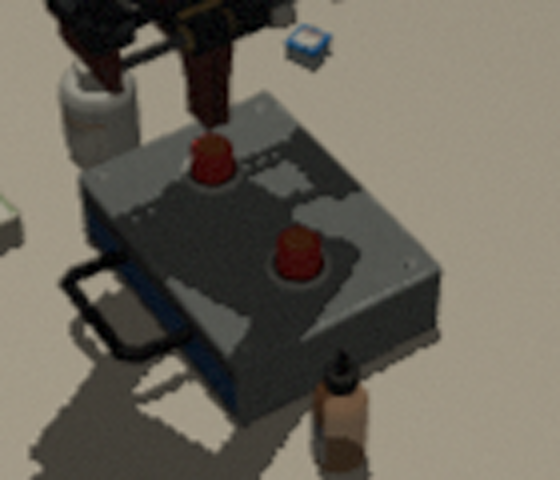

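The finger tip shows at the rear or top edge of the left cap (scene crop (210,128)). The cap stands as tall as the right one, so it hasn't been pressed. I'll check where the tip really is.

```bash
cat >> h.py <<'E'
from scipy.spatial.transform import Rotation as Ro
def wrist():
    o=ctrl.get_obs();d=ctrl.get_image("wrist")
    T=np.eye(4);T[:3,:3]=Ro.from_rotvec(o["orientation"]).as_matrix();T[:3,3]=o["ee_pos"];d["extrinsics"]=T@d["tool_from_camera"];return d,o
def proj(d,P):
    E=d["extrinsics"];p=E[:3,:3].T@(np.asarray(P)-E[:3,3]);return d["cx"]-d["fx"]*p[0]/p[2],d["cy"]+d["fy"]*p[1]/p[2]
E
python3 - <<'E'
from h import *
w,o=wrist();s=ctrl.get_image("scene");t=ctrl.get_image("top")
print(o["ee_pos"],w["extrinsics"],w["fx"])
for n,d in(("wrist",w),("scene",s),("top",t)):
    print(n,"tcp",proj(d,o["ee_pos"]),"tcp+10",proj(d,o["ee_pos"]+[0,0,10]),"tcp+60",proj(d,o["ee_pos"]+[0,0,60]),"cap80",proj(d,(679,133,80)),"cap R",proj(d,(660.5,35,80)))
a=t["image"][150:290,190:330,::-1];b=w["image"][140:350,180:400,::-1]
cv2.imwrite("pics/t3.png",np.hstack([cv2.resize(a,(400,400)),cv2.resize(b,(400,400))]))
E
```

```text
[679.14931197 133.12862403  69.19553709] [[ 9.81562833e-01  1.83467788e-01  5.36094712e-02  6.92148473e+02]
 [-1.91139579e-01  9.41786696e-01  2.76592626e-01  2.09332858e+02]
 [ 2.57150540e-04 -2.81739933e-01  9.59490773e-01  2.66401853e+02]
 [ 0.00000000e+00  0.00000000e+00  0.00000000e+00  1.00000000e+00]] 356.35882500940465
wrist tcp (np.float64(286.857314208376), np.float64(240.79076339154955)) tcp+10 (np.float64(287.0031164541568), np.float64(247.27198917088583)) tcp+60 (np.float64(288.0056778148936), np.float64(291.838014212405)) cap80 (np.float64(286.7981654711838), np.float64(248.07574319194694)) cap R (np.float64(287.33349443367183), np.float64(392.3830213861198))
scene tcp (np.float64(272.5306751641637), np.float64(189.30191768334947)) tcp+10 (np.float64(272.4005982837962), np.float64(186.48627861449975)) tcp+60 (np.float64(271.72244794515086), np.float64(171.80706288723647)) cap80 (np.float64(272.38119268858634), np.float64(186.31084121996076)) cap R (np.float64(294.1206903387119), np.float64(209.82995391217688))
top tcp (np.float64(242.87968952725208), np.float64(193.16495314738998)) tcp+10 (np.float64(242.36128196650043), np.float64(192.21939496735396)) tcp+60 (np.float64(239.6041667971622), np.float64(187.19050843281093)) cap80 (np.float64(242.37900910584713), np.float64(192.2136126842803)) cap R (np.float64(289.526905721214), np.float64(201.40619239743216))
```

View pics/t3.png

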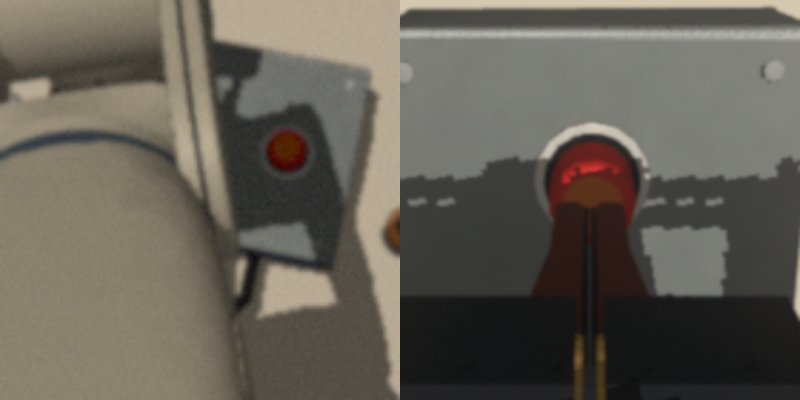

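The ring lies centred under the tool, but both views put the finger tip some 10–15 mm above the cap. So it hasn't touched yet, and the true tip sits higher than reported. I'll go on down carefully.

Request:
servo_tool(
  increments=[
    [0, 0, -0.15, 0, 0, 0, -1],
    [0, 0, -0.3, 0, 0, 0, -1],
    [0, 0, -0.4, 0, 0, 0, -1],
    [0, 0, -0.4, 0, 0, 0, -1],
    [0, 0, -0.4, 0, 0, 0, -1],
  ],
)

```text
t: 4.75
ee_pos: [679.1, 133.1, 65.0]
orientation: [-2.424, -1.998, 0.0]
ft_force: [-0.1, 1.0, 0.3]
width: 0.7
grasp_force: 0.0
```

Request:
servo_tool(
  increments=[
    [0, 0, -0.1, 0, 0, 0, -1],
    [0, 0, -0.2, 0, 0, 0, -1],
    [0, 0, -0.3, 0, 0, 0, -1],
    [0, 0, -0.3, 0, 0, 0, -1],
    [0, 0, -0.3, 0, 0, 0, -1],
  ],
)

```text
t: 5.17
ee_pos: [679.1, 133.1, 62.1]
orientation: [-2.424, -1.998, 0.0]
ft_force: [0.3, 0.8, -0.2]
width: 0.6
grasp_force: 0.0
```

Request:
servo_tool(
  increments=[
    [0, 0, -0.1, 0, 0, 0, -1],
    [0, 0, -0.2, 0, 0, 0, -1],
    [0, 0, -0.3, 0, 0, 0, -1],
    [0, 0, -0.3, 0, 0, 0, -1],
    [0, 0, -0.3, 0, 0, 0, -1],
  ],
)

```text
t: 5.58
ee_pos: [679.1, 133.1, 59.1]
orientation: [-2.424, -1.998, 0.0]
ft_force: [-0.5, -0.1, -0.0]
width: 0.5
grasp_force: 0.0
```

```bash
python3 - <<'E'
from h import *
w,o=wrist();s=ctrl.get_image("scene");print(o["ft_force"],o["ee_pos"])
cv2.imwrite("pics/s4.png",np.hstack([cv2.resize(s["image"][160:230,240:310,::-1],(400,400)),cv2.resize(w["image"][140:350,180:400,::-1],(400,400))]))
E
```

```text
[-0.48957672 -0.05674323 -0.00492107] [679.05334907 133.09972768  59.05259458]
```

View pics/s4.png

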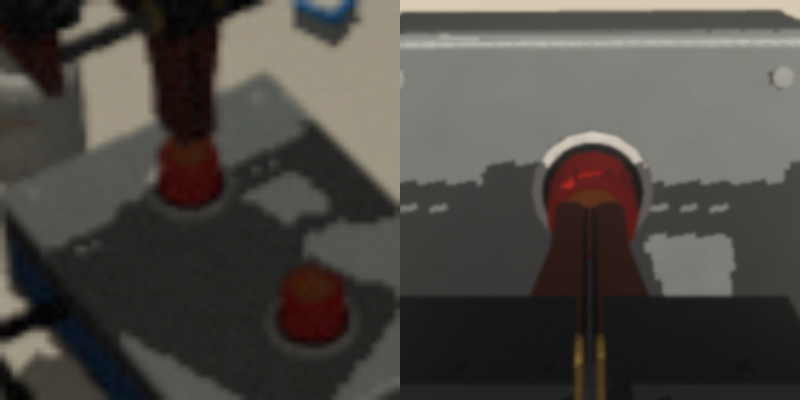

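The tip is still a few mm above the cap (scene crop (190,138), cap top centre about (190,150)). Going on.

Request:
servo_tool(
  increments=[
    [0, 0, -0.1, 0, 0, 0, -1],
    [0, 0, -0.2, 0, 0, 0, -1],
    [0, 0, -0.3, 0, 0, 0, -1],
    [0, 0, -0.3, 0, 0, 0, -1],
    [0, 0, -0.3, 0, 0, 0, -1],
  ],
)

```text
t: 6.1
ee_pos: [679.0, 133.1, 56.0]
orientation: [-2.424, -1.998, 0.0]
ft_force: [-0.8, 0.7, 0.2]
width: 0.6
grasp_force: 0.0
```

Request:
servo_tool(
  increments=[
    [0, 0, -0.1, 0, 0, 0, -1],
    [0, 0, -0.2, 0, 0, 0, -1],
    [0, 0, -0.3, 0, 0, 0, -1],
    [0, 0, -0.3, 0, 0, 0, -1],
    [0, 0, -0.3, 0, 0, 0, -1],
  ],
)

```text
t: 6.52
ee_pos: [679.1, 133.1, 53.0]
orientation: [-2.424, -1.998, 0.0]
ft_force: [-0.0, -0.1, 0.2]
width: 0.5
grasp_force: 0.0
```

Request:
servo_tool(
  increments=[
    [0, 0, -0.1, 0, 0, 0, -1],
    [0, 0, -0.2, 0, 0, 0, -1],
    [0, 0, -0.25, 0, 0, 0, -1],
    [0, 0, -0.25, 0, 0, 0, -1],
  ],
)

```text
t: 6.85
ee_pos: [679.0, 133.1, 50.5]
orientation: [-2.424, -1.998, 0.0]
ft_force: [1.1, 0.5, -0.1]
width: 0.5
grasp_force: 0.0
```

Request:
servo_tool(
  increments=[
    [0, 0, -0.1, 0, 0, 0, -1],
    [0, 0, -0.2, 0, 0, 0, -1],
    [0, 0, -0.25, 0, 0, 0, -1],
    [0, 0, -0.25, 0, 0, 0, -1],
  ],
)

```text
t: 7.18
ee_pos: [679.0, 133.1, 48.0]
orientation: [-2.424, -1.998, 0.0]
ft_force: [0.5, -0.0, 0.7]
width: 0.6
grasp_force: 0.0
```

Request:
servo_tool(
  increments=[
    [0, 0, -0.1, 0, 0, 0, -1],
    [0, 0, -0.2, 0, 0, 0, -1],
    [0, 0, -0.2, 0, 0, 0, -1],
    [0, 0, -0.2, 0, 0, 0, -1],
  ],
)

```text
t: 7.52
ee_pos: [679.1, 133.1, 46.0]
orientation: [-2.424, -1.998, 0.0]
ft_force: [0.5, 0.3, -0.4]
width: 0.7
grasp_force: 0.0
```

```bash
cat > red.py <<'E'
from h import *
s=ctrl.get_image("scene");im=s["image"].astype(int);r,g,b=im[...,0],im[...,1],im[...,2]
m=(r>60)&(r>2*g)&(r>2*b);m[:,:250]=0;m[:180]=0;m[:,320:]=0;m[240:]=0
for c,t in blobs(m,15):print(c,t)
f=[]
for _ in range(4):f.append(ctrl.get_obs()["ft_force"][2])or ctrl.get_image("scene")
print(np.round(f,2),ctrl.get_obs()["ee_pos"])
E
python3 red.py
```

```text
[-0.24 -0.62  0.02 -0.6 ] [679.16810474 133.08886325  46.2284955 ]
```

```bash
python3 - <<'E'
from h import *
w,o=wrist();s=ctrl.get_image("scene");print(o["ft_force"],o["ee_pos"])
cv2.imwrite("pics/s5.png",np.hstack([cv2.resize(s["image"][160:230,240:310,::-1],(400,400)),cv2.resize(w["image"],(533,400))[:,66:466,::-1]]))
print(s["image"][190:194,268:277].reshape(4,-1))
E
```

```text
[-0.83737112 -0.84066888  0.32462543] [679.16810474 133.08886325  46.2284955 ]
[[55 25 23 54  9 10 56  9 10 56  6  6 57 16 13 58  9 10 57  9  6 58 13  9
  55 14  9]
 [49 15 13 53  7 11 55 13 12 56 13 11 61 15 15 58 13 13 56 12  9 57 14 12
  56 13 12]
 [45 10  9 55 15 12 55 11  9 55  4  4 58 12 11 56 11  7 53  4  4 56 11  9
  55  9 10]
 [43  5  4 54 12 10 53  7  9 55 10  6 59 16 15 57 12 10 56  9  9 56  6  6
  54  6  5]]
```

View pics/s5.png

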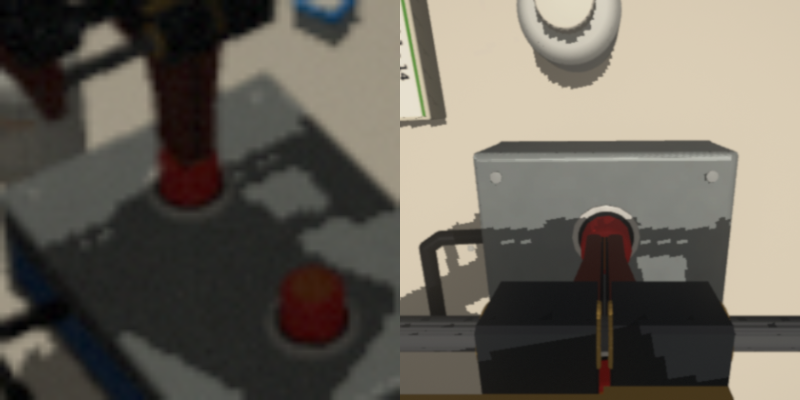

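The tip now overlaps the cap's top (scene crop (190,157)), with contact expected within a few mm. I'll keep using force-checked steps.

Request:
servo_tool(
  increments=[
    [0, 0, -0.1, 0, 0, 0, -1],
    [0, 0, -0.2, 0, 0, 0, -1],
    [0, 0, -0.2, 0, 0, 0, -1],
    [0, 0, -0.2, 0, 0, 0, -1],
  ],
)

```text
t: 8.2
ee_pos: [679.2, 133.1, 44.2]
orientation: [2.424, 1.998, 0.0]
ft_force: [-0.0, -0.5, 0.5]
width: 0.6
grasp_force: 0.3
```

Request:
servo_tool(
  increments=[
    [0, 0, -0.1, 0, 0, 0, -1],
    [0, 0, -0.2, 0, 0, 0, -1],
    [0, 0, -0.2, 0, 0, 0, -1],
    [0, 0, -0.2, 0, 0, 0, -1],
  ],
)

```text
t: 8.53
ee_pos: [679.1, 133.1, 42.1]
orientation: [-2.424, -1.998, 0.0]
ft_force: [0.3, 0.1, 0.5]
width: 0.2
grasp_force: 0.3
```

Request:
servo_tool(
  increments=[
    [0, 0, -0.1, 0, 0, 0, -1],
    [0, 0, -0.2, 0, 0, 0, -1],
    [0, 0, -0.2, 0, 0, 0, -1],
    [0, 0, -0.2, 0, 0, 0, -1],
  ],
)

```text
t: 8.87
ee_pos: [679.1, 133.1, 40.1]
orientation: [-2.424, -1.998, 0.0]
ft_force: [0.6, 0.5, 0.7]
width: 0.2
grasp_force: 0.3
```

Request:
servo_tool(
  increments=[
    [0, 0, -0.1, 0, 0, 0, -1],
    [0, 0, -0.2, 0, 0, 0, -1],
    [0, 0, -0.2, 0, 0, 0, -1],
    [0, 0, -0.2, 0, 0, 0, -1],
  ],
)

```text
t: 9.2
ee_pos: [679.1, 133.1, 38.1]
orientation: [-2.424, -1.998, 0.0]
ft_force: [-0.6, 0.1, 1.5]
width: 0.1
grasp_force: 0.4
```

Request:
servo_tool(
  increments=[
    [0, 0, -0.1, 0, 0, 0, -1],
    [0, 0, -0.15, 0, 0, 0, -1],
    [0, 0, -0.15, 0, 0, 0, -1],
    [0, 0, -0.15, 0, 0, 0, -1],
  ],
)

```text
t: 9.53
ee_pos: [679.1, 133.1, 36.7]
orientation: [-2.424, -1.998, 0.0]
ft_force: [0.1, -0.4, 0.3]
width: 0.3
grasp_force: 0.4
```

Request:
servo_tool(
  increments=[
    [0, 0, -0.1, 0, 0, 0, -1],
    [0, 0, -0.15, 0, 0, 0, -1],
    [0, 0, -0.15, 0, 0, 0, -1],
    [0, 0, -0.15, 0, 0, 0, -1],
  ],
)

```text
t: 9.87
ee_pos: [679.2, 133.1, 35.6]
orientation: [2.424, 1.998, 0.0]
ft_force: [-1.1, -0.2, 5.4]
width: 0.5
grasp_force: 2.5
```

Request:
servo_tool(
  increments=[
    [0, 0, -0.1, 0, 0, 0, -1],
    [0, 0, -0.15, 0, 0, 0, -1],
    [0, 0, -0.15, 0, 0, 0, -1],
    [0, 0, -0.15, 0, 0, 0, -1],
  ],
)

```text
t: 10.2
ee_pos: [679.2, 133.1, 34.4]
orientation: [2.424, 1.998, 0.0]
ft_force: [-2.9, 0.1, 7.0]
width: 0.4
grasp_force: 3.5
```

The left button is locked: low force for about 8.5 mm from TCP z≈44.3, then 6–7 N. The stop should be near z≈30.3.

Request:
servo_tool(
  increments=[
    [0, 0, -0.1, 0, 0, 0, -1],
    [0, 0, -0.2, 0, 0, 0, -1],
    [0, 0, -0.25, 0, 0, 0, -1],
    [0, 0, -0.25, 0, 0, 0, -1],
  ],
)

```text
t: 10.53
ee_pos: [679.2, 133.1, 31.9]
orientation: [2.424, 1.998, 0.0]
ft_force: [-3.1, -0.6, 8.4]
width: 0.6
grasp_force: 3.9
```

Request:
servo_tool(
  increments=[
    [0, 0, -0.05, 0, 0, 0, -1],
    [0, 0, -0.1, 0, 0, 0, -1],
    [0, 0, -0.1, 0, 0, 0, -1],
    [0, 0, -0.1, 0, 0, 0, -1],
  ],
)

```text
t: 10.87
ee_pos: [679.2, 133.1, 31.0]
orientation: [2.424, 1.998, 0.0]
ft_force: [-2.9, -0.8, 8.3]
width: 0.4
grasp_force: 4.0
```

Request:
servo_tool(
  increments=[
    [0, 0, -0.03, 0, 0, 0, -1],
    [0, 0, -0.06, 0, 0, 0, -1],
    [0, 0, -0.06, 0, 0, 0, -1],
  ],
)

```text
t: 11.12
ee_pos: [679.2, 133.2, 30.5]
orientation: [2.424, 1.998, 0.0]
ft_force: [-3.6, -0.7, 8.1]
width: 0.4
grasp_force: 4.3
```

Request:
servo_tool(
  increments=[
    [0, 0, -0.03, 0, 0, 0, -1],
    [0, 0, -0.05, 0, 0, 0, -1],
    [0, 0, -0.05, 0, 0, 0, -1],
  ],
)

```text
t: 11.37
ee_pos: [679.2, 133.1, 30.5]
orientation: [2.424, 1.998, 0.0]
ft_force: [-4.0, -0.2, 11.6]
width: 0.4
grasp_force: 5.9
```

Request:
servo_tool(
  increments=[
    [0, 0, 0.4, 0, 0, 0, -1],
    [0, 0, 0.8, 0, 0, 0, -1],
    [0, 0, 1.3, 0, 0, 0, -1],
    [0, 0, 1.8, 0, 0, 0, -1],
    [0, 0, 1.8, 0, 0, 0, -1],
    [0, 0, 1.8, 0, 0, 0, -1],
    [0, 0, 1.6, 0, 0, 0, -1],
    [0, 0, 1.4, 0, 0, 0, -1],
    [0, 0, 1.2, 0, 0, 0, -1],
    [0, 0, 1.1, 0, 0, 0, -1],
    [0, 0, 1.1, 0, 0, 0, -1],
    [0, 0, 1.1, 0, 0, 0, -1],
  ],
)

```text
t: 12.37
ee_pos: [679.1, 133.1, 40.1]
orientation: [-2.424, -1.998, 0.0]
ft_force: [-0.9, 0.1, 5.3]
width: 0.5
grasp_force: 2.5
```

The left button is now free: 5.3 N at about 4 mm of travel. On to the right one.

Request:
servo_tool(
  increments=[
    [0, 0, 1.5, 0, 0, 0, -1],
    [0, 0, 2.5, 0, 0, 0, -1],
    [-0.4, -2, 2.5, 0, 0, 0, -1],
    [-0.9, -5, 2.5, 0, 0, 0, -1],
    [-1.5, -8, 2.5, 0, 0, 0, -1],
    [-1.86, -9.8, 2.5, 0, 0, 0, -1],
    [-1.86, -9.8, 2.0, 0, 0, 0, -1],
    [-1.86, -9.8, 1.2, 0, 0, 0, -1],
    [-1.86, -9.8, 0.8, 0, 0, 0, -1],
    [-1.86, -9.8, 0.6, 0, 0, 0, -1],
    [-1.86, -9.8, 0.6, 0, 0, 0, -1],
  ],
)

```text
t: 13.28
ee_pos: [660.2, 36.2, 45.2]
orientation: [-2.422, -1.999, 0.001]
ft_force: [-0.3, 0.4, -0.6]
width: 0.2
grasp_force: 0.0
```

Request:
servo_tool(
  increments=[
    [0, 0, -0.15, 0, 0, 0, -1],
    [0, 0, -0.3, 0, 0, 0, -1],
    [0, 0, -0.45, 0, 0, 0, -1],
    [0, 0, -0.6, 0, 0, 0, -1],
    [0, 0, -0.65, 0, 0, 0, -1],
    [0, 0, -0.65, 0, 0, 0, -1],
  ],
)

```text
t: 13.78
ee_pos: [660.8, 35.7, 39.9]
orientation: [-2.424, -1.998, -0.001]
ft_force: [-1.3, 3.8, 4.4]
width: 0.2
grasp_force: 2.5
```

The right button is free: 4.4 N at about 4 mm, where a locked one would give under 1.5 N. I'll leave it and go above the handle.

Request:
servo_tool(
  increments=[
    [0, 0, 2, 0, 0, 0, -1],
    [0, 0, 4, 0, 0, 0, -1],
    [-2, 1.4, 4.5, 0, 0, 0, -0.09],
    [-4.5, 3, 4.5, 0, 0, 0, -0.09],
    [-7.5, 5, 4.5, 0, 0, 0, -0.09],
    [-10, 6.5, 4.5, 0, 0, 0, -0.09],
    [-10.8, 7.1, 4.5, 0, 0, 0, -0.09],
    [-10.8, 7.1, 4.5, 0, 0, 0, -0.09],
    [-10.8, 7.1, 4.5, 0, 0, 0, -0.09],
    [-10.8, 7.1, 4.5, 0, 0, 0, -0.09],
    [-10.8, 7.1, 4.5, 0, 0, 0, -0.09],
  ],
)

```text
t: 14.7
ee_pos: [554.2, 105.4, 84.6]
orientation: [2.425, 1.996, 0.001]
ft_force: [-0.0, -0.1, -0.7]
width: 39.9
grasp_force: 0.0
```

```bash
python3 - <<'E'
from h import *
w,o=wrist();s=ctrl.get_image("scene");print(o["ft_force"],o["ee_pos"],o["width"])
e=o["ee_pos"]
for z in(0,36,80,100):print(z,"scene",proj(s,e+[0,0,z]),"wrist",proj(w,e+[0,0,z]))
h=np.array([552.9,106.2,36]);print("handle",proj(s,h),proj(w,h))
cv2.imwrite("pics/s6.png",np.hstack([cv2.resize(s["image"][150:260,210:280,::-1],(350,550)),cv2.resize(w["image"][:,:343,::-1],(449,550))]))
E
```

```text
[-0.01571357 -0.08703377 -0.70257444] [554.203242   105.4181569   84.62153465] 39.86854795481819
0 scene (np.float64(241.66012702172142), np.float64(215.85804596952426)) wrist (np.float64(286.857945660276), np.float64(240.78664714607774))
36 scene (np.float64(240.2984600426342), np.float64(205.37970658012807)) wrist (np.float64(287.54718526853884), np.float64(267.40423416610935))
80 scene (np.float64(238.52958614139732), np.float64(191.76781662548638)) wrist (np.float64(288.8713415388656), np.float64(318.5415227534259))
100 scene (np.float64(237.6844741946131), np.float64(185.2644865628196)) wrist (np.float64(289.79453293062954), np.float64(354.19404026958733))
handle (np.float64(242.7798848328141), np.float64(229.26364301068543)) (np.float64(284.2439702743761), np.float64(215.48470046856454))
```

View pics/s6.png

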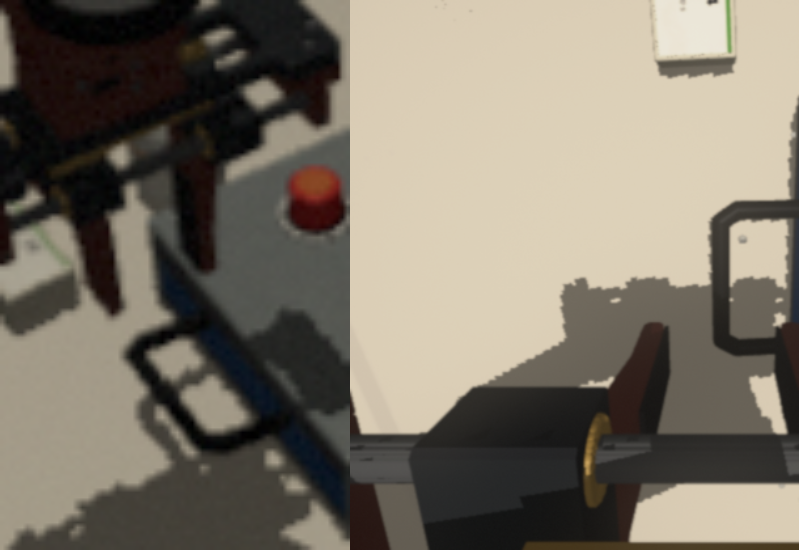

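The wrist view puts the bar at about (284,212), where predicted (284,215), with a finger on each side of it in the scene crop (tips at (110,310) and (205,268)). Tip height is again about ee+35, so I'll descend to ee≈-12.

Request:
servo_tool(
  increments=[
    [0, 0, -1.5, 0, 0, 0, -0.09],
    [0, 0, -3, 0, 0, 0, -0.09],
    [0, 0, -4.5, 0, 0, 0, -0.09],
    [0, 0, -6, 0, 0, 0, -0.09],
    [0, 0, -7, 0, 0, 0, -0.09],
    [0, 0, -7.5, 0, 0, 0, -0.09],
    [0, 0, -7.8, 0, 0, 0, -0.09],
    [0, 0, -8, 0, 0, 0, -0.09],
    [0, 0, -8, 0, 0, 0, -0.09],
  ],
)

```text
t: 15.55
ee_pos: [552.9, 106.1, 4.7]
orientation: [2.424, 1.998, 0.001]
ft_force: [0.2, 0.5, 0.7]
width: 40.2
grasp_force: 0.0
```

Request:
servo_tool(
  increments=[
    [0, 0, -0.3, 0, 0, 0, -0.09],
    [0, 0, -0.6, 0, 0, 0, -0.09],
    [0, 0, -0.8, 0, 0, 0, -0.09],
    [0, 0, -0.8, 0, 0, 0, -0.09],
  ],
)

```text
t: 15.88
ee_pos: [552.4, 106.1, -3.6]
orientation: [-2.424, -1.998, 0.0]
ft_force: [0.8, 0.9, -0.4]
width: 40.0
grasp_force: 0.0
```

Request:
servo_tool(
  increments=[
    [0, 0, -0.3, 0, 0, 0, -0.09],
    [0, 0, -0.6, 0, 0, 0, -0.09],
    [0, 0, -0.8, 0, 0, 0, -0.09],
    [0, 0, -0.8, 0, 0, 0, -0.09],
  ],
)

```text
t: 16.22
ee_pos: [552.2, 106.0, -12.0]
orientation: [-2.424, -1.998, 0.001]
ft_force: [-0.2, 0.5, 0.2]
width: 40.1
grasp_force: 0.0
```

Request:
servo_tool(
  increments=[
    [0, 0, 0, 0, 0, 0, -0.4],
    [0, 0, 0, 0, 0, 0, -0.7],
    [0, 0, 0, 0, 0, 0, -0.8],
    [0, 0, 0, 0, 0, 0, -1],
    [0, 0, 0, 0, 0, 0, -1],
    [0, 0, 0, 0, 0, 0, -1],
    [0, 0, 0, 0, 0, 0, -1],
  ],
)

```text
t: 16.8
ee_pos: [552.8, 106.1, -11.3]
orientation: [2.424, 1.998, 0.001]
ft_force: [-0.5, -0.7, 0.3]
width: 9.0
grasp_force: 30.0
```

The bar is gripped (9 mm opening, 30 N). I'll test with a short pull along the unit's -x, (-0.98, +0.19).

Request:
servo_tool(
  increments=[
    [-0.1, 0.02, 0, 0, 0, 0, -1],
    [-0.2, 0.04, 0, 0, 0, 0, -1],
    [-0.3, 0.06, 0, 0, 0, 0, -1],
    [-0.4, 0.08, 0, 0, 0, 0, -1],
    [-0.4, 0.08, 0, 0, 0, 0, -1],
  ],
)

```text
t: 17.22
ee_pos: [548.3, 107.0, -11.3]
orientation: [-2.424, -1.998, 0.0]
ft_force: [-0.0, -0.6, 1.3]
width: 9.4
grasp_force: 30.0
```

Request:
servo_tool(
  increments=[
    [-0.2, 0.04, 0, 0, 0, 0, -1],
    [-0.6, 0.12, 0, 0, 0, 0, -1],
    [-1.1, 0.21, 0, 0, 0, 0, -1],
    [-1.6, 0.31, 0, 0, 0, 0, -1],
    [-2.1, 0.41, 0, 0, 0, 0, -1],
    [-2.6, 0.5, 0, 0, 0, 0, -1],
    [-3.1, 0.6, 0, 0, 0, 0, -1],
    [-3.6, 0.7, 0, 0, 0, 0, -1],
    [-4.1, 0.8, 0, 0, 0, 0, -1],
    [-4.6, 0.89, 0, 0, 0, 0, -1],
    [-5.1, 0.99, 0, 0, 0, 0, -1],
    [-5.6, 1.09, 0, 0, 0, 0, -1],
    [-6.1, 1.18, 0, 0, 0, 0, -1],
    [-6.6, 1.28, 0, 0, 0, 0, -1],
    [-7.1, 1.38, 0, 0, 0, 0, -1],
    [-7.5, 1.46, 0, 0, 0, 0, -1],
    [-7.8, 1.51, 0, 0, 0, 0, -1],
    [-7.9, 1.53, 0, 0, 0, 0, -1],
    [-7.9, 1.53, 0, 0, 0, 0, -1],
  ],
)

```text
t: 18.8
ee_pos: [468.4, 122.2, -11.4]
orientation: [-2.424, -1.998, 0.002]
ft_force: [-1.4, -3.4, 6.1]
width: 9.2
grasp_force: 30.0
```

Request:
servo_tool(
  increments=[
    [-0.1, 0.02, 0, 0, 0, 0, -1],
    [-0.2, 0.04, 0, 0, 0, 0, -1],
    [-0.3, 0.06, 0, 0, 0, 0, -1],
    [-0.3, 0.06, 0, 0, 0, 0, -1],
  ],
)

```text
t: 19.13
ee_pos: [465.7, 122.7, -11.4]
orientation: [-2.424, -1.998, 0.001]
ft_force: [-0.9, -4.0, 5.6]
width: 9.2
grasp_force: 30.0
```

Drawn out about 88 mm. Releasing and lifting clear.

Request:
servo_tool(
  increments=[
    [0, 0, 0, 0, 0, 0, -0.7],
    [0, 0, 0, 0, 0, 0, -0.4],
    [0, 0, 0, 0, 0, 0, -0.09],
    [0, 0, 0, 0, 0, 0, -0.09],
    [0, 0, 0, 0, 0, 0, -0.09],
    [0, 0, 0.5, 0, 0, 0, -0.09],
    [0, 0, 1.5, 0, 0, 0, -0.09],
    [0, 0, 3, 0, 0, 0, -0.09],
    [0, 0, 6, 0, 0, 0, -0.09],
    [0, 0, 9, 0, 0, 0, -0.09],
    [0, 0, 12, 0, 0, 0, -0.09],
    [0, 0, 14, 0, 0, 0, -0.09],
    [0, 0, 14, 0, 0, 0, -0.09],
    [0, 0, 14, 0, 0, 0, -0.09],
    [0, 0, 14, 0, 0, 0, -0.09],
  ],
)

```text
t: 20.38
ee_pos: [466.0, 122.7, 128.4]
orientation: [-2.424, -1.998, 0.001]
ft_force: [-0.8, -1.0, -0.2]
width: 40.1
grasp_force: 0.0
```

```bash
python3 - <<'E'
from h import *
w,o=wrist();s=ctrl.get_image("scene");print(o["ft_force"],o["ee_pos"],o["width"])
print("handle if out 88",proj(s,(466.5,122.9,36)),proj(w,(466.5,122.9,36)))
cv2.imwrite("pics/end.png",np.hstack([cv2.resize(s["image"][140:270,190:330,::-1],(400,371)),cv2.resize(w["image"][:,:,::-1],(400,371))]))
E
```

```text
[-0.76608612 -0.96135209 -0.23927463] [465.97616889 122.67081393 128.37177149] 40.115534904486445
handle if out 88 (np.float64(210.5859633634605), np.float64(244.62517441728477)) (np.float64(286.5520171246184), np.float64(200.158355725362))
```

View pics/end.png

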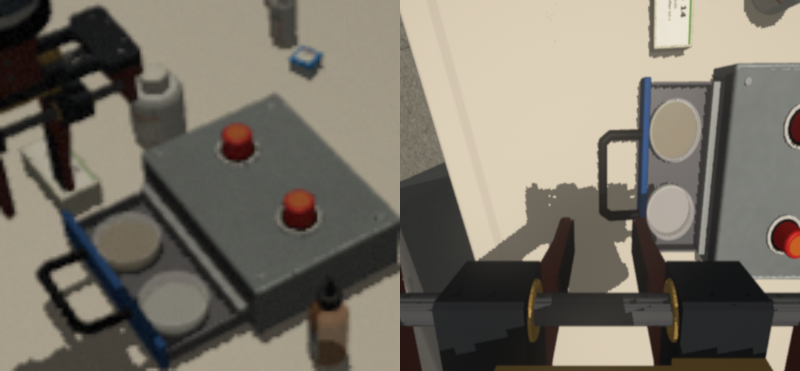

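The tray is out, with its bar at about (604,175) in the wrist half, which matches the prediction for 88 mm. The gripper is clear, and the jar, box and dropper are where they stood. Handing in.

```bash
python3 -c "
from workcell import ctrl
print(ctrl.close_job())"
```

```text
the job is handed in; nothing more can be done
None
```

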